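Close the steam boiler to its bleed position

ROBOT

A 6-joint arm with a two-finger parallel gripper is mounted at the origin on a cart in front of the work surface, level with it; the furniture and walls round the work are solid. World frame = base frame: x ahead of the robot, y to its left, z up, the work surface at z = 0. Lengths are in m, angles in rad, forces in N, time in s.
With the tool pointing down it reaches from about 0.375 to 0.9 m from the base axis. Payload 3.1 kg.
Tool frame: the origin (TCP) lies where the fingers leave the gripper's body, on its centre line; the fingertips stand 70 mm ahead of it and the grasp point (between the pads) lies 51 mm ahead of it; z points along the fingers, y is the line along which they close (so a half turn about z gives the same grasp; the last joint's range is limited). The gripper opens to 87 mm and grips with 3 to 60 N. Pads are 19 mm wide; open, the fingers measure 117 mm over their backs; the gripper's body (75 mm by 190 mm) begins 51 mm behind the grasp point.
Start: joints at [-1.399, 0.527, 1.433, -0, 1.181, -0.178], TCP at [0.214, -0.587, 0.292] pointing down, gripper open.
Joint ranges: [-3.08, 3.08], [-0.75, 2.2], [0.22, 2.44], [-1.43, 4.57], [0, 2.65], [-2.85, 2.85]. Speed limits (rad/s): [2.79, 2.79, 3.14, 3.14, 3.14, 3.14].

INTERFACE

Orientations are given as a unit quaternion [x, y, z, w].
In Python, from rig import robot gives the robot as it stands.
- The arm moves only by the tool send_rows, never from a script. Its argument "deltas" is text: rows parted by semicolons, each of 7 numbers parted by spaces: the shift along the tool's x, y, z in mm, then the turn, a rotation vector about the tool's x, y, z in degrees, then the opening, from 0 (shut) to 1 (fully open). A call has 1 to 10 rows; each row shifts and turns the commanded pose from where the row before left it, along the tool's axes as they then stand; what a row does not reach is not made up. A row lasts 1/8 s, in which the tool goes at most 62.5 mm and 10.7 degrees, less where a joint would pass 70% of its speed; a pose out of reach is approached as far as the arm can. A call is refused whole if a number of a shift passes 62.5 or a number of a turn 10.7, either way. A call with a gripper value outside its range is refused whole. The fingers move at their own pace and stop on an object; "newtons" is the grip in N (left out, the last holds). Time passes only in rows, so rows that do not move let the fingers close. It gives the time, the measured TCP pose, the force, the opening and the grip force at its end, in the units of the state.
- robot.get_obs(): the state, without advancing time (a new reading comes with each control period).
- robot.camera(name): name is "side" or "top"; returns a dict with "image" (420x560x3 uint8, red, green, blue), "depth" (420x560 float32, m along the optical axis (not along the pixel's ray), 0 where there is no reading), "fovy" (degrees; the focal length in pixels is half the picture's height over the tangent of half this angle, whatever the lens; pixels are square), "cx", "cy" (the principal point, pixels), "k1" (the pictures are not rectified: a ray, as slopes to the right and down, at radius r is drawn at 1 + k1 r^2 times it, then the intrinsics apply), "rvec" (rotation vector, rad) and "tvec" (3), from world to camera coordinates, as OpenCV has them. Camera axes: x right, y down, z forward; pixel columns grow to the right and rows downward; lengths in m; the calibration is good to about 2 mm. A picture is of the moment at which its call begins.
- robot.hand_in(): hands the job in; it is judged then, once.
Trained networks look in the newest picture that a camera, given by its name, has taken for a name from the list of things; names that differ only in an ending like _2 or _b are one class to them, and where a whole thing is asked for, a point or a joint stands for the part that bears it (a point fixed in the world has none). Each returns a list of dicts, best first, with "p" (0 to 1); they miss things now and then, are a little off and sometimes report something else, mostly with a low value. They report only what shows in the picture. A call takes as long as a camera call. They do not tell look-alikes from the thing itself.
- robot.find_in(camera, thing): "box" ([left, top, right, bottom] in pixels, round what is visible of it).
- robot.cut_out(camera, thing): "region" (420x560 bool, what is visible of it) and "box" ([left, top, right, bottom] in pixels, round what is visible of it).
The state is a dict: "time": time; "q": joint angles; "joint_velocities": joint speeds; "joint_torque": joint torques, N m; "position": TCP position; "tool_rot": TCP orientation; "ft_force": force on the tool from outside, world axes, zero at the start; "moment": the same for the moment, N m; "grip_width": finger opening in m; "grip_force": force on a finger pad.
Only numpy, scipy, OpenCV 4.12 (cv2) and the standard library are available. Lean on these libraries where they do the work, as an engineer would, in place of code of your own. Each camera call takes 0.05 s, during which the arm holds its last target. There are 200 camera calls.

TASK

The ironing boiler has just been filled and must be closed so that it can bleed its air. First make sure that it is cool: take the pistol thermometer, hold it still, clear of the worktop and square to the round patch on the boiler's side from about ten centimetres away, for two seconds, then stand it upright on the worktop again and let go. Then put the filler cap into the boiler's neck with its lugs in the two slots, press it down against the spring and turn it clockwise half of the way to the lock, never letting it click in, and finish while still holding it there, because it springs back when let go.

Things in the scene. Friction and masses are not known exactly. Their poses are not given: they have to be found in the camera images.
- thermo_grip (a point): Centre of the grey barrel of the loose pistol thermometer, 98 mm above its underside; x forward along the barrel, z up. Barrel: level block 98 mm long, 34 wide, 40 high (78 to 118 mm above the underside); grip it across its width from above. Below: handle 28 mm wide, and a foot 66 x 46 x 16 mm on which it stands. About 0.22 kg. It measures all the time, no trigger.
- lens (a point): Centre of the thermometer's round lens, 59 mm in front of thermo_grip on the barrel's axis; x is its line of sight, z up.
- patch (a point): Centre of the round dark matt measuring patch, 40 mm across in a thin steel ring, in the middle of the boiler's upright right-hand side, 118 mm above the worktop. Axes are the boiler's: -y points straight out of the patch, z up.
- boiler: Fixed steam boiler: white box 190 (x) x 180 (y) x 160 mm high, gauge and switches on its -x side. Origin at the centre of its underside. The filler neck stands on its top, 22 mm to -x of the centre; a valve and a steam outlet, up to 40 mm tall, stand on the top about 80 mm behind the neck.
- cap_grip (a point): Centre of the upright wing grip of the loose filler cap, on its axis, 43 mm above the underside of its plug; x along the wing, z up. The wing is 54 mm long (x), 14 thick (y), and rises from 28 to 58 mm above the underside: grip it across its thickness from above. Under it a dark round flange 66 mm across, 20 to 28 mm above the underside. About 0.12 kg; starts standing on its plug.
- cap_lugs (a point): On the cap's axis at the middle height of its two bayonet lugs, 33.5 mm below cap_grip; x through both lugs, which lie below the ends of the wing. Lugs 10 mm wide, 5 high (7 to 12 mm above the underside), reaching out to 25 mm from the axis. The steel plug is 38 mm across with a bevelled foot. Half a revolution of the cap makes no difference.
- neck_top (a point): Centre of the mouth of the filler neck, at the upper face of its steel rim, 184 mm above the worktop; x through its two opposite slots, z up. Bore 42 mm across; slots 15 mm wide, reaching out to 27 mm from the axis; rim 6 mm thick, turning room below it. With the cap fully down its flange meets the rim, cap_grip 23 mm above this point; the lugs turn freely below the rim at 23 to 25 mm.
- seal (a joint): How far (m) the spring-loaded seal disc in the bore is pressed down; 0 at rest, when its top lies 10 mm below the rim's upper face. The plug presses it; it pushes back with about 4 to 5 N when the lugs are below the rim, 10 mm at the most.
- bleed_ring (a joint): Turn (rad) of the spring ring that the lugs take along clockwise (seen from above), 0 at rest. It reads the cap's turn from the slots less 0.12. Slots 0 degrees (line mark on the plate round the neck), half-way 40 (dot; ring about 0.58; 30 to 50 degrees will do), click into the lock at 80 (double line; ring about 1.2). It turns the cap back with 0.1 to 0.2 N m.
- starch_bottle: Bystander to be left alone: small starch bottle 38 x 52 x 135 mm standing behind the work. Origin at the centre of its underside.
- stain_lifter: Bystander to be left alone: squeeze bottle 40 x 58 x 150 mm standing behind the work. Origin at the centre of its underside.
- scrub_brush: Bystander to be left alone: scrubbing brush 85 mm long, 30 wide, 55 high, with a bow handle, left of the boiler near the front of the worktop. Origin at the centre of its underside.
Mind the look-alikes: they are no part of the job. Leave any orange or turquoise look-alike of the part that bears cap_grip alone. Several things look just like the part that bears thermo_grip: the one meant starts nearest to the robot's base.

How it is judged:
On the way, in this order (a step that is already met when the one before it is completed fails the run):
1. the thermometer is held clear of the worktop, still and square to the patch, its line of sight on the patch from 5 to 16 cm away, for one and a half seconds (x of patch in the frame of lens between 0.05 and 0.16 m and y of patch in the frame of lens between -0.016 and 0.016 m and z of patch in the frame of lens between -0.016 and 0.016 m and angle between the x axis of lens and the y axis of patch, either way round below 0.3 rad and height (world z) of thermo_grip above 0.102 m and contact force between the fingers and thermometer above 1 N and linear speed of thermometer below 0.03 m/s), for 1.5 s.
2. the thermometer stands upright on the worktop again, let go (height (world z) of thermo_grip below 0.101 m and angle between thermo_grip's own z axis and vertical below 0.1 rad and contact force between the fingers and thermometer below 0.1 N and linear speed of thermometer below 0.02 m/s), for 0.2 s.
3. the cap is pressed down through the slots of the neck, its lugs below the rim, not yet turned (horizontal distance between cap_grip and neck_top below 0.005 m and z of cap_grip in the frame of neck_top below 0.0255 m and angle between cap_grip's own z axis and vertical below 0.1 rad and value of joint bleed_ring below 0.2 rad), for 0.05 s.
At the end, for the whole second after the job is handed in: The cap sits level in the neck (centred within 5 mm, lugs under the rim), turned 30 to 50 degrees clockwise from the slots with the bleed ring turned along, still, and gripped by the fingers; the thermometer stands upright on the worktop (angle between the x axis of cap_grip and the x axis of neck_top, either way round between 0.523 and 0.873 rad and value of joint bleed_ring between 0.35 and 0.82 rad and z of cap_grip in the frame of neck_top below 0.027 m and horizontal distance between cap_grip and neck_top below 0.005 m and angle between each of cap_grip, thermo_grip's own z axis and vertical below 0.1 rad and angular speed of cap below 0.4 rad/s and contact force between the fingers and cap above 1 N and height (world z) of thermo_grip below 0.101 m); the arm keeps its last pose, push and grip.
It fails at once if the cap is turned into the lock (value of joint bleed_ring above 1.1 rad).
It fails at once if a bystander is disturbed (moved more than 3 cm) (distance of any of starch_bottle, stain_lifter, scrub_brush from where it was at the start of the episode above 0.03 m).
It also fails if it takes over 61 s, if anything falls off the work surface, if the arm or the gripper's body presses on something with over 40 N, if the wrist force passes 120 N, or if a joint passes its speed limit or range.

## Working session

There is one attempt and no reset: what is moved stays moved. The work goes in short steps, Python scripts to look and compute and a tool call to move; the robot and the scene stay as the last step left them, time stands still between calls to the robot, and variables do not carry over. Pictures are saved under pics/ and viewed, at most 10 in all, crops included, and the job is handed in when it is done.

Besides the shell and the picture viewer there is one more tool, called after "Call:" by a JSON object that holds its "api" and its "payload", one argument or row to a line. send_rows: Moves the arm, as the interface text tells. Its arguments: {"type":"object","properties":{"deltas":{"type":"string"},"newtons":{"type":"number"}},"required":["deltas"]}

```bash
mkdir -p pics; ls; cat > h.py <<'E'
import numpy as np, cv2
from scipy.spatial.transform import Rotation as R
from rig import robot
def cal(c):
    f=210/np.tan(np.radians(c["fovy"])/2); K=np.array([[f,0,c["cx"]],[0,f,c["cy"]],[0,0,1]])
    D=np.array([c["k1"],0,0,0,0.]); return K,D,cv2.Rodrigues(np.array(c["rvec"],float))[0],np.array(c["tvec"],float)
def world(c,uv,depth=None,z=None):
    K,D,Rm,t=cal(c); uv=np.array(uv,float).reshape(-1,2)
    n=cv2.undistortPoints(uv[:,None],K,D)[:,0]; r=np.c_[n,np.ones(len(n))]
    if z is not None:
        d=r@Rm; o=-Rm.T@t; return o+d*((z-o[2])/d[:,2])[:,None]
    return (r*np.asarray(depth)[:,None]-t)@Rm
def cloud(c,mask=None):
    m=c["depth"]>0
    if mask is not None: m&=mask
    v,u=np.nonzero(m); return world(c,np.c_[u,v],c["depth"][v,u]),np.c_[u,v]
def proj(c,P):
    K,D,Rm,t=cal(c); return cv2.projectPoints(np.array(P,float).reshape(-1,1,3),np.array(c["rvec"],float),t,K,D)[0][:,0]
def save(n,im): cv2.imwrite("pics/"+n,cv2.cvtColor(np.ascontiguousarray(im),cv2.COLOR_RGB2BGR))
E
python3 - <<'E'
from h import *
for n in("top","side"):
    c=robot.camera(n); save(n+".png",c["image"]); _,_,Rm,t=cal(c); print(n,-Rm.T@t,Rm[2],c["fovy"],c["k1"])
    for th in("thermo_grip","cap_grip","boiler","neck_top","patch","scrub_brush"):
        for r in robot.cut_out(n,th)[:5]:
            P,_=cloud(c,r["region"])
            print(n,th,round(r["p"],2),np.round(r["box"]),np.round(np.median(P,0),3) if len(P) else None, np.round(P.max(0),3) if len(P) else "")
o=robot.get_obs();print(o)
E
```

```text
pics
top [ 0.43635494 -0.08373897  1.57600978] [ 0.07514691 -0.00182434 -0.9971708 ] 45.996020488356734 -0.07075485626667485
top thermo_grip 0.91 [258. 192. 294. 212.] [ 0.552 -0.094  0.115] [ 0.582 -0.039  0.127]
top thermo_grip 0.88 [180. 120. 218. 143.] [0.759 0.141 0.114] [0.788 0.199 0.128]
top cap_grip 0.87 [327. 191. 353. 218.] [ 0.551 -0.3    0.029] [ 0.586 -0.27   0.067]
top cap_grip 0.77 [345. 229. 363. 247.] [ 0.44  -0.338  0.03 ] [ 0.47  -0.309  0.064]
top cap_grip 0.75 [295. 227. 319. 252.] [ 0.441 -0.193  0.03 ] [ 0.474 -0.162  0.066]
top boiler 0.98 [125. 157. 207. 234.] [0.553 0.223 0.159] [0.676 0.367 0.203]
top boiler 0.16 [257. 190. 295. 208.] [ 0.553 -0.099  0.115] [ 0.588 -0.039  0.127]
top neck_top 0.76 [142. 188. 174. 217.] [0.537 0.241 0.17 ] [0.581 0.289 0.192]
top neck_top 0.51 [257. 193. 294. 210.] [ 0.552 -0.096  0.116] [ 0.573 -0.039  0.127]
top patch 0.97 [126. 160. 208. 237.] [0.553 0.222 0.159] [0.673 0.375 0.203]
top scrub_brush 0.76 [130. 251. 143. 275.] [0.35  0.338 0.023] [0.391 0.357 0.059]
top scrub_brush 0.53 [257. 189. 295. 209.] [ 0.552 -0.097
[... 1272 characters left out ...]
[-1.39947059e+00,  5.27441561e-01,  1.43269430e+00,  3.70650083e-06,
        1.18136035e+00, -1.78527617e-01]), 'joint_velocities': array([-2.23941894e-04, -1.49504794e-03,  1.74819126e-03, -9.19579746e-05,
        1.98952808e-04,  1.27530304e-03]), 'joint_torque': array([-1.18096268e-03, -4.39865541e+01, -1.76948923e+01,  6.33464707e-02,
        5.04637440e-02, -2.28611447e-05]), 'position': array([ 0.21423534, -0.58712375,  0.29228616]), 'tool_rot': array([9.84739423e-01, 1.74035243e-01, 1.54088127e-06, 4.82230583e-05]), 'ft_force': array([-0.1630353 ,  0.01189062,  0.41414212]), 'moment': array([ 0.00430505, -0.03501465,  0.00687375]), 'grip_force': 0.0, 'grip_width': 0.08659212456479402}
```

View pics/top.png

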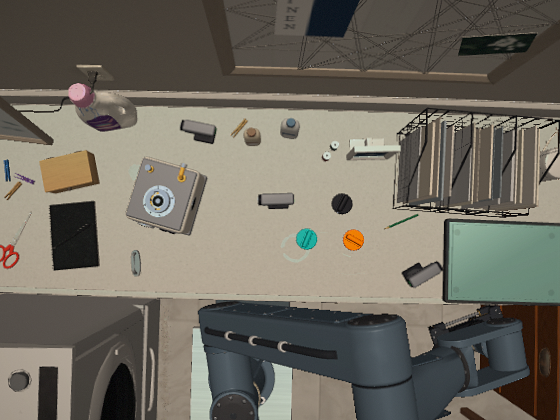

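View pics/side.png

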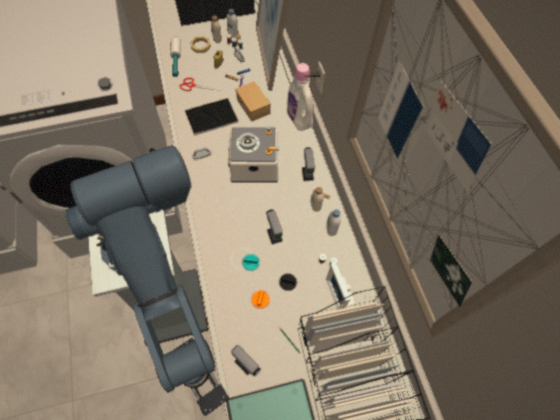

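```bash
python3 - <<'E'
from h import *
c=robot.camera("top");s=robot.camera("side")
def crop(c,x,y,w,h,k): return cv2.resize(c["image"][y:y+h,x:x+w],None,fx=k,fy=k,interpolation=cv2.INTER_CUBIC)
a=crop(c,118,148,100,100,4); b=np.vstack([crop(c,251,185,50,33,4),crop(c,325,185,50,33,4),crop(s,255,205,50,34,4)])
d=crop(s,224,124,50,100,4)
save("m1.png",np.hstack([a,b,d]))
# thermometer barrel top
for cc,n,m in((c,"top","thermo"),(s,"side","thermo")):
    P,uv=cloud(cc); q=P[(P[:,2]>.1)&(np.abs(P[:,0]-.55)<.07)&(np.abs(P[:,1]+.1)<.09)]
    r=cv2.minAreaRect((q[:,:2]*1000).astype(np.float32)); print(n,len(q),r,q[:,2].max(),np.median(q[:,2]))
    q=P[(P[:,2]>.045)&(P[:,2]<.075)&(np.abs(P[:,0]-.55)<.05)&(np.abs(P[:,1]+.305)<.05)]
    print(" wing",len(q),cv2.minAreaRect((q[:,:2]*1000).astype(np.float32)))
    q=P[(P[:,2]>.02)&(P[:,2]<.075)&(np.abs(P[:,0]-.55)<.05)&(np.abs(P[:,1]+.305)<.05)]
    print(" flange",len(q),cv2.minEnclosingCircle((q[:,:2]*1000).astype(np.float32)))
    q=P[(P[:,2]>.14)&(P[:,2]<.17)&(np.abs(P[:,0]-.56)<.2)&(np.abs(P[:,1]-.22)<.2)]
    r=cv2.minAreaRect((q[:,:2]*1000).astype(np.float32)); print(" boiler",len(q),r,np.median(q[:,2]))
    q=P[(P[:,2]>.178)&(P[:,2]<.19)&(np.abs(P[:,0]-.54)<.06)&(np.abs(P[:,1]-.24)<.06)]
    print(" rim",len(q),cv2.minEnclosingCircle((q[:,:2]*1000).astype(np.float32)),np.median(q[:,2]))
E
```

```text
top 422 ((556.071533203125, -92.80107116699219), (33.71388244628906, 107.30985260009766), 1.0713269710540771) 0.12782200990654435 0.11623070351076051
 wing 84 ((554.0264282226562, -303.0424499511719), (14.229607582092285, 53.75571060180664), 64.18790435791016)
 flange 347 ((553.8403930664062, -302.8197021484375), 34.02549743652344)
 boiler 3336 ((559.04541015625, 236.67559814453125), (179.31700134277344, 189.66819763183594), 75.11575317382812) 0.1591300223548156
 rim 261 ((538.0870361328125, 241.71604919433594), 34.46747589111328) 0.1835138361077478
side 254 ((554.1636962890625, -95.79148864746094), (35.76963424682617, 109.65509796142578), 3.893246650695801) 0.1285006763953786 0.11565919353188316
 wing 64 ((550.3106689453125, -305.6334228515625), (14.602705955505371, 52.93075180053711), 63.521366119384766)
 flange 245 ((552.3637084960938, -304.486083984375), 33.69945526123047)
 boiler 1499 ((555.8135375976562, 233.0620880126953), (182.3207244873047, 188.58834838867188), 75.13984680175781) 0.15870485731681108
 rim 132 ((535.7486572265625, 241.38914489746094), 35.980552673339844) 0.18310430805989436
```

View pics/m1.png

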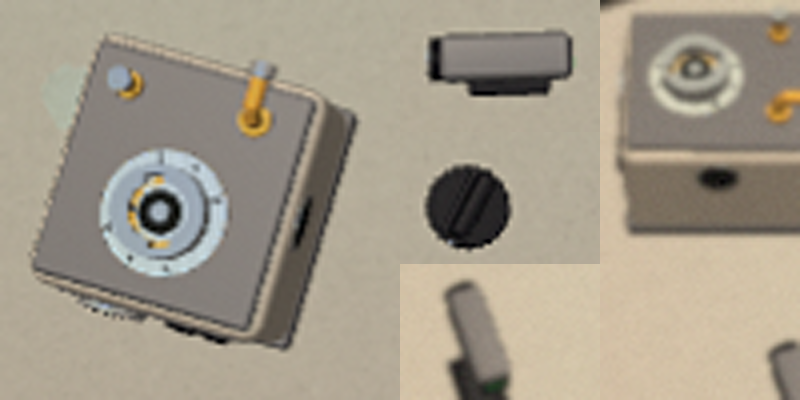

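```bash
python3 - <<'E'
from h import *
out=[]
for n in("top","side"):
    ims=[robot.camera(n)["image"].astype(float) for _ in range(4)]; c=robot.camera(n); im=(np.mean(ims,0)).astype(np.uint8)
    P,uv=cloud(c); d=np.hypot(P[:,0]-.537,P[:,1]-.241); 
    for a in range(0,60,4):
        s=(d*1000>=a)&(d*1000<a+4)
        if s.any(): print(n,a,np.round(np.median(P[s,2]),4),s.sum())
    for z in(.162,.184):
        g=np.linspace(50,-50,380); X,Y=np.meshgrid(g,g,indexing="ij")  # rows: +x up, cols: +y left
        W=np.c_[.5365+X.ravel()/1000,.241+Y.ravel()/1000,np.full(X.size,z)]
        uv=proj(c,W).reshape(380,380,2).astype(np.float32)
        o=cv2.remap(im,uv[...,0],uv[...,1],cv2.INTER_CUBIC)
        for k in range(0,360,10):
            r=np.radians(k); 
            p=lambda q:(int(190-q*3.8*np.sin(r)),int(190-q*3.8*np.cos(r)))
            cv2.line(o,p(47),p(50 if k%30 else 44),(255,0,0) if k else (0,0,255),1)
        cv2.circle(o,(190,190),2,(255,0,0),-1)
        out.append(o[:,:])
save("neck.png",cv2.resize(np.vstack([np.hstack(out[:2]),np.hstack(out[2:])]),(600,600)))
E
```

```text
top 0 0.175 6
top 4 0.1733 19
top 8 0.1729 29
top 12 0.1719 54
top 16 0.1649 25
top 20 0.1779 82
top 24 0.1824 83
top 28 0.1835 95
top 32 0.1796 132
top 36 0.1626 78
top 40 0.1614 131
top 44 0.1604 129
top 48 0.1594 145
top 52 0.1597 168
top 56 0.1596 169
side 0 0.1754 2
side 4 0.1724 9
side 8 0.1729 11
side 12 0.1729 15
side 16 0.1782 10
side 20 0.1813 27
side 24 0.1817 49
side 28 0.1798 65
side 32 0.1775 76
side 36 0.1625 36
side 40 0.161 42
side 44 0.1604 45
side 48 0.1602 52
side 52 0.1591 78
side 56 0.1597 67
```

View pics/neck.png

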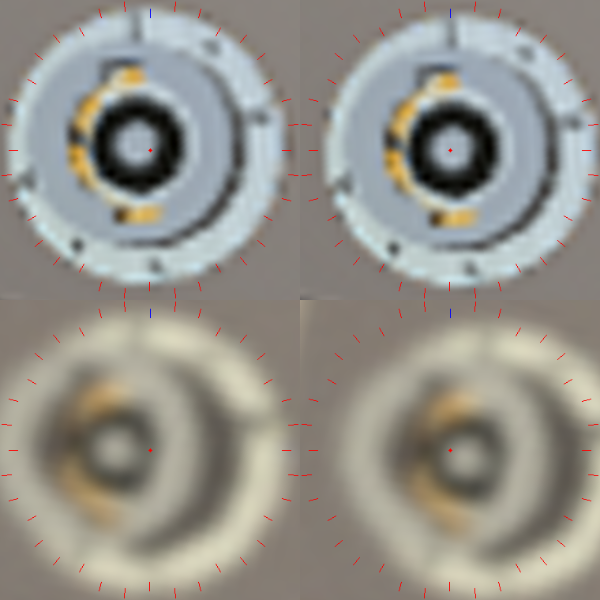

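```bash
cat >> h.py <<'E'
def go(x,y,z,yaw):
    "shift in present tool axes, turn about tool z (deg), shift in turned axes; also tilt correction"
    o=robot.get_obs(); A=R.from_quat(o["tool_rot"]); B=R.from_euler("z",yaw,degrees=True)*R.from_euler("x",180,degrees=True)
    d=np.array([x,y,z])-o["position"]
    print("t",round(o["time"],2),"pos",np.round(o["position"],4),"yaw",round(np.degrees(np.arctan2(*A.as_matrix()[[1,0],0])),1),"q",np.round(o["q"],2),"F",np.round(o["ft_force"],1),"grip",round(o["grip_width"],4),round(o["grip_force"],1))
    print("shift before turn mm",np.round(A.inv().apply(d)*1000,1),"turn",np.round((A.inv()*B).as_rotvec(degrees=True),1),"shift after turn",np.round(B.inv().apply(d)*1000,1))
E
python3 -c "
from h import *
go(.555,-.099,.26,92)"
```

```text
t 1.3 pos [ 0.2142 -0.5871  0.2922] yaw 20.0 q [-1.4   0.53  1.43  0.    1.18 -0.18] F [ 0.   0.7 -0.7] grip 0.0868 0.0
shift before turn mm [ 487.4 -341.8   32.3] turn [ -0.  -0. -72.] shift after turn [475.9 357.6  32.2]
```

Call:
{"api": "send_rows", "payload": {
  "deltas": "0 0 0 0 0 -10.3 1;0 0 0 0 0 -10.3 1;0 0 0 0 0 -10.3 1;0 0 0 0 0 -10.3 1;0 0 0 0 0 -10.3 1;0 0 0 0 0 -10.3 1;0 0 0 0 0 -10.2 1"
}}

```text
time: 2.17
position: [0.2142, -0.5871, 0.2922]
tool_rot: [0.692, 0.722, 0.0, -0.0]
ft_force: [-0.5, -0.5, -0.1]
grip_width: 0.087
grip_force: 0.0
```

Call:
{"api": "send_rows", "payload": {
  "deltas": "40 30 3 0 0 0 1;50 37 3 0 0 0 1;50 37 3 0 0 0 1;50 37 3 0 0 0 1;50 37 3 0 0 0 1;50 37 3 0 0 0 1;50 37 3 0 0 0 1;50 37 3 0 0 0 1;50 37 3 0 0 0 1;36 31 4 0 0 0 1"
}}

```text
time: 3.42
position: [0.5552, -0.0963, 0.2614]
tool_rot: [0.694, 0.72, 0.0, 0.0]
ft_force: [0.3, -0.8, 0.2]
grip_width: 0.0871
grip_force: 0.0
```

```bash
python3 -c "
from h import *
c=robot.camera('top'); s=robot.camera('side')
go(.555,-.099,.15,92)
for n,cc in(('top',c),('side',s)):
    P,uv=cloud(cc); q=P[(P[:,2]>.1)&(P[:,2]<.135)&(np.abs(P[:,0]-.55)<.07)&(np.abs(P[:,1]+.1)<.09)]
    print(n,len(q))
    if len(q)>20: print(cv2.minAreaRect((q[:,:2]*1000).astype(np.float32)))
"
```

```text
t 3.52 pos [ 0.5563 -0.095   0.2611] yaw 92.4 q [-0.37  0.48  1.62  0.    1.04 -0.41] F [-0.7 -0.2 -0.6] grip 0.0869 0.0
shift before turn mm [ -4.   -1.7 111.1] turn [ 0.1 -0.   0.4] shift after turn [ -4.   -1.5 111.1]
top 55
((553.2842407226562, -92.7528076171875), (27.1964111328125, 107.17863464355469), 1.0125925540924072)
side 253
((554.6136474609375, -98.06071472167969), (35.56690979003906, 106.80935668945312), 1.8831441402435303)
```

Call:
{"api": "send_rows", "payload": {
  "deltas": "-4 -2 10 0 0 0 1;0 0 30 0 0 0 1;0 0 30 0 0 0 1;0 0 25 0 0 0 1;0 0 15 0 0 0 1;0 0 0 0 0 0 1;0 0 0 0 0 0 0.3;0 0 0 0 0 0 0.2;0 0 0 0 0 0 0.2",
  "newtons": 20
}}

```text
time: 4.65
position: [0.5525, -0.1028, 0.152]
tool_rot: [0.694, 0.72, 0.0, 0.001]
ft_force: [-0.0, -0.0, 0.4]
grip_width: 0.0648
grip_force: 0.0
```

Call:
{"api": "send_rows", "payload": {
  "deltas": "0 0 0 0 0 0 0.1;0 0 0 0 0 0 0.1;0 0 0 0 0 0 0.1;0 0 -10 0 0 0 0.1;0 0 -20 0 0 0 0.1;0 0 -20 0 0 0 0.1"
}}

```text
time: 5.4
position: [0.5517, -0.1026, 0.2017]
tool_rot: [0.694, 0.72, -0.0, -0.001]
ft_force: [-0.0, 0.6, -3.1]
grip_width: 0.0339
grip_force: 19.9
```

```bash
python3 -c "
from h import *
c=robot.camera('top'); s=robot.camera('side')
go(.493,-.006,.171,75)
for n,cc in(('top',c),('side',s)):
    P,uv=cloud(cc); q=P[(P[:,2]>.14)&(P[:,2]<.18)&(np.abs(P[:,0]-.55)<.03)&(np.abs(P[:,1]+.1)<.09)]
    print(n,len(q))
    if len(q)>20: print(cv2.minAreaRect((q[:,:2]*1000).astype(np.float32)))
"
```

```text
t 5.5 pos [ 0.5532 -0.1031  0.2033] yaw 92.0 q [-0.38  0.56  1.68  0.    0.9  -0.42] F [ 0.9 -0.1 -2.4] grip 0.034 19.9
shift before turn mm [ 99.2 -56.8  31.9] turn [ 0.2  0.1 17. ] shift after turn [ 78.2 -83.3  32.3]
top 59
((542.572998046875, -93.56060791015625), (105.41901397705078, 22.891830444335938), 84.76752471923828)
side 150
((556.6510009765625, -125.06253051757812), (48.854248046875, 52.58658981323242), 14.209301948547363)
```

Call:
{"api": "send_rows", "payload": {
  "deltas": "0 0 0 0 0 5 0.1;0 0 0 0 0 7 0.1;0 0 0 0 0 5 0.1;16 -17 2 0 0 0 0.1;24 -25 6 0 0 0 0.1;24 -25 10 0 0 0 0.1;14 -16 10 0 0 0 0.1;0 0 4 0 0 0 0.1;0 0 0 0 0 0 0.1;0 0 0 0 0 0 0.1"
}}

```text
time: 6.75
position: [0.4934, -0.007, 0.1695]
tool_rot: [0.793, 0.609, 0.001, 0.001]
ft_force: [0.1, -0.6, -3.1]
grip_width: 0.0339
grip_force: 19.9
```

```bash
python3 -c "
from h import *
c=robot.camera('top'); s=robot.camera('side')
go(.493,-.006,.171,75)
o=np.hstack([cv2.resize(c['image'][140:260,110:310],None,fx=3,fy=3),cv2.resize(s['image'][120:240,215:281],None,fx=3,fy=3)])
save('meas.png',o)
"
```

```text
t 6.85 pos [ 0.493  -0.0068  0.1695] yaw 75.0 q [-0.24  0.55  1.87 -0.    0.72  0.02] F [ 0.4 -0.3 -2.6] grip 0.034 19.9
shift before turn mm [ 0.8 -0.2 -1.5] turn [ 0.1  0.  -0. ] shift after turn [ 0.8 -0.2 -1.5]
```

View pics/meas.png

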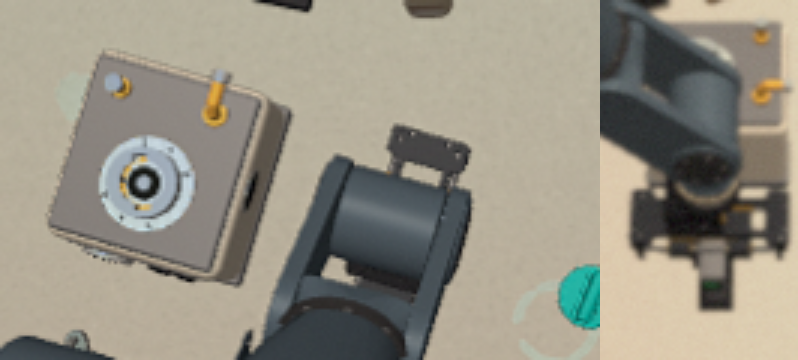

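Call:
{"api": "send_rows", "payload": {
  "deltas": "0 0 -1 0 0 0 0.1;0 0 0 0 0 0 0.1;0 0 0 0 0 0 0.1;0 0 0 0 0 0 0.1;0 0 0 0 0 0 0.1;0 0 0 0 0 0 0.1;0 0 0 0 0 0 0.1;0 0 0 0 0 0 0.1;0 0 0 0 0 0 0.1;0 0 0 0 0 0 0.1"
}}

```text
time: 8.1
position: [0.4921, -0.006, 0.1702]
tool_rot: [0.793, 0.609, -0.0, -0.0]
ft_force: [-0.5, -0.1, -2.9]
grip_width: 0.0339
grip_force: 19.9
```

Call:
{"api": "send_rows", "payload": {
  "deltas": "0 0 0 0 0 0 0.1;0 0 0 0 0 0 0.1;0 0 0 0 0 0 0.1;0 0 0 0 0 0 0.1;0 0 0 0 0 0 0.1;0 0 0 0 0 0 0.1;0 0 0 0 0 0 0.1"
}}

```text
time: 8.98
position: [0.4921, -0.006, 0.1702]
tool_rot: [0.793, 0.609, -0.0, -0.0]
ft_force: [0.5, 0.3, -2.7]
grip_width: 0.034
grip_force: 19.9
```

```bash
python3 -c "
from h import *
go(.553,-.103,.152,92)
"
```

```text
t 8.97 pos [ 0.4921 -0.006   0.1702] yaw 75.0 q [-0.24  0.55  1.87  0.    0.72  0.02] F [ 0.5  0.3 -2.7] grip 0.034 19.9
shift before turn mm [-78.   83.9  18.2] turn [ -0.  -0. -17.] shift after turn [-99.1  57.5  18.2]
```

Call:
{"api": "send_rows", "payload": {
  "deltas": "-15 16 -5 0 0 -2 0.1;-22 24 0 0 0 0 0.1;-22 24 0 0 0 0 0.1;-19 20 0 0 0 -3 0.1;0 0 0 0 0 -6 0.1;0 0 0 0 0 -6 0.1;0 0 8 0 0 0 0.1;0 0 8 0 0 0 0.1;0 0 3 0 0 0 0.1;0 0 0 0 0 0 0.1"
}}

```text
time: 10.22
position: [0.5556, -0.1011, 0.1557]
tool_rot: [0.695, 0.719, -0.0, -0.0]
ft_force: [-0.9, 0.7, -2.1]
grip_width: 0.0344
grip_force: 19.9
```

Call:
{"api": "send_rows", "payload": {
  "deltas": "0 0 2 0 0 0 0.1;0 0 1 0 0 0 0.1;0 0 1 0 0 0 0.1;0 0 0 0 0 0 0.1"
}}

```text
time: 10.72
position: [0.5558, -0.1012, 0.1523]
tool_rot: [0.694, 0.72, -0.0, -0.0]
ft_force: [-0.4, 0.2, -2.2]
grip_width: 0.0338
grip_force: 19.9
```

Call:
{"api": "send_rows", "payload": {
  "deltas": "0 0 1 0 0 0 0.1;0 0 0.5 0 0 0 0.1;0 0 0 0 0 0 0.1"
}}

```text
time: 11.1
position: [0.556, -0.1013, 0.1512]
tool_rot: [0.694, 0.72, 0.0, 0.0]
ft_force: [-0.3, 1.7, 2.7]
grip_width: 0.0344
grip_force: 19.9
```

Call:
{"api": "send_rows", "payload": {
  "deltas": "0 0 0 0 0 0 0.45;0 0 0 0 0 0 0.5;0 0 0 0 0 0 0.7;0 0 0 0 0 0 0.8;0 0 0 0 0 0 0.9;0 0 -15 0 0 0 1;0 0 -35 0 0 0 1;0 0 -45 0 0 0 1;0 0 -10 0 0 0 1;0 0 0 0 0 0 1"
}}

```text
time: 12.35
position: [0.556, -0.1013, 0.2569]
tool_rot: [0.694, 0.72, 0.0, 0.001]
ft_force: [-0.7, 0.1, -0.7]
grip_width: 0.0868
grip_force: 0.0
```

```bash
python3 -c "
from h import *
c=robot.camera('top'); s=robot.camera('side')
go(.5527,-.3037,.2,154)
for n,cc in(('top',c),('side',s)):
    P,uv=cloud(cc); q=P[(P[:,2]>.1)&(P[:,2]<.14)&(np.abs(P[:,0]-.55)<.05)&(np.abs(P[:,1]+.1)<.09)]
    print(n,len(q),np.median(q[:,2]))
    if len(q)>20: print(cv2.minAreaRect((q[:,:2]*1000).astype(np.float32)))
"
```

```text
t 12.45 pos [ 0.555  -0.101   0.2549] yaw 92.0 q [-0.38  0.49  1.62 -0.    1.03 -0.41] F [-0.9 -0.5 -0.2] grip 0.0871 0.0
shift before turn mm [-202.6   -9.5   54.7] turn [ -0.1  -0.1 -62. ] shift after turn [ -86.8 -183.2   54.9]
top 72 0.1143412073679186
((548.1348876953125, -91.00904846191406), (107.8658218383789, 27.045080184936523), 81.06668853759766)
side 234 0.11557582475196163
((556.2802124023438, -95.02230834960938), (34.9715461730957, 109.16301727294922), 3.0884509086608887)
```

Call:
{"api": "send_rows", "payload": {
  "deltas": "-30 -2 0 0 0 0 1;-45 -2 0 0 0 0 1;-45 -2 0 0 0 0 1;-45 -2 0 0 0 0 1;-38 -2 0 0 0 0 1"
}}

```text
time: 13.08
position: [0.5522, -0.3058, 0.2536]
tool_rot: [0.695, 0.719, -0.0, -0.002]
ft_force: [0.8, 0.3, 0.5]
grip_width: 0.0872
grip_force: 0.0
```

Call:
{"api": "send_rows", "payload": {
  "deltas": "0 0 8 0 0 -10.3 1;0 0 8 0 0 -10.3 1;0 0 8 0 0 -10.3 1;0 0 8 0 0 -10.3 1;0 0 8 0 0 -10.3 1;0 0 8 0 0 -10.5 1;0 0 0 0 0 0 1"
}}

```text
time: 13.95
position: [0.552, -0.3037, 0.2053]
tool_rot: [0.226, 0.974, 0.001, -0.002]
ft_force: [-0.0, 0.3, 0.5]
grip_width: 0.087
grip_force: 0.0
```

```bash
python3 -c "
from h import *
c=robot.camera('side')
go(.5527,-.3037,.102,154)
P,uv=cloud(c)
q=P[(P[:,2]>.045)&(P[:,2]<.075)&(np.abs(P[:,0]-.55)<.05)&(np.abs(P[:,1]+.305)<.05)]
print(' wing',len(q),cv2.minAreaRect((q[:,:2]*1000).astype(np.float32)))
"
```

```text
t 14.0 pos [ 0.5524 -0.304   0.206 ] yaw 153.9 q [-0.68  0.64  1.49  0.    1.01 -1.79] F [-0.1  1.   0.4] grip 0.087 0.0
shift before turn mm [ -0.5   0.3 104. ] turn [ 0.1 -0.2 -0.1] shift after turn [ -0.2   0.4 104. ]
 wing 0 ((0.0, 0.0), (0.0, 0.0), 0.0)
```

Call:
{"api": "send_rows", "payload": {
  "deltas": "0 0 20 0 0 0 1;0 0 35 0 0 0 1;0 0 30 0 0 0 1;0 0 18 0 0 0 1;0 0 0 0 0 0 1;0 0 0 0 0 0 0.1;0 0 0 0 0 0 0.1;0 0 0 0 0 0 0;0 0 0 0 0 0 0;0 0 0 0 0 0 0",
  "newtons": 30
}}

```text
time: 15.25
position: [0.5531, -0.3045, 0.105]
tool_rot: [0.225, 0.974, -0.0, 0.0]
ft_force: [0.3, -0.1, 0.0]
grip_width: 0.0449
grip_force: 0.0
```

Call:
{"api": "send_rows", "payload": {
  "deltas": "0 0 0 0 0 0 0;0 0 0 0 0 0 0;0 0 0 0 0 0 0;0 0 -20 0 0 0 0;0 0 -50 0 0 0 0;0 0 -60 0 0 0 0;0 0 -60 0 0 0 0;0 0 -30 0 0 0 0"
}}

```text
time: 16.25
position: [0.5539, -0.305, 0.3305]
tool_rot: [0.225, 0.974, -0.002, 0.004]
ft_force: [0.4, 0.1, -1.5]
grip_width: 0.0138
grip_force: 30.0
```

```bash
python3 -c "
from h import *
go(.537,.242,.32,185)
"
```

```text
t 16.25 pos [ 0.5539 -0.305   0.3305] yaw 154.1 q [-0.68  0.5   1.37 -0.    1.26 -1.8 ] F [ 0.4  0.1 -1.5] grip 0.0138 30.0
shift before turn mm [254.6 484.5   7.7] turn [ -0.2   0.4 -30.9] shift after turn [-30.9 546.4  10.5]
```

Call:
{"api": "send_rows", "payload": {
  "deltas": "0 0 0 0 0 -10.3 0;0 0 0 0 0 -10.3 0;0 0 0 0 0 -10.3 0"
}}

```text
time: 16.62
position: [0.5528, -0.3042, 0.3263]
tool_rot: [-0.046, 0.999, -0.0, 0.0]
ft_force: [0.8, 0.9, -1.0]
grip_width: 0.0142
grip_force: 30.0
```

Call:
{"api": "send_rows", "payload": {
  "deltas": "-3 35 1 0 0 0 0;-3 58 1 0 0 0 0;-3 60 1 0 0 0 0;-3 60 1 0 0 0 0;-3 60 1 0 0 0 0;-3 60 1 0 0 0 0;-3 60 1 0 0 0 0;-3 60 1 0 0 0 0;-3 58 1 0 0 0 0;-4 35 1 0 0 0 0"
}}

```text
time: 17.88
position: [0.536, 0.2449, 0.3161]
tool_rot: [-0.044, 0.999, 0.0, 0.001]
ft_force: [-1.0, -1.0, -0.9]
grip_width: 0.0136
grip_force: 30.0
```

```bash
python3 -c "
from h import *
c=robot.camera('side');t=robot.camera('top')
go(.537,.242,.29,185)
o=np.hstack([cv2.resize(c['image'][100:200,200:300],None,fx=4,fy=4),cv2.resize(t['image'][150:250,110:210],None,fx=4,fy=4)])
save('over.png',o)
"
```

```text
t 17.98 pos [0.5362 0.2458 0.3159] yaw -174.8 q [ 0.24  0.45  1.5   0.    1.19 -1.42] F [-0.4 -1.1 -0.5] grip 0.014 30.0
shift before turn mm [-0.4 -3.9 25.9] turn [0.1 0.1 0.2] shift after turn [-0.5 -3.8 25.9]
```

View pics/over.png

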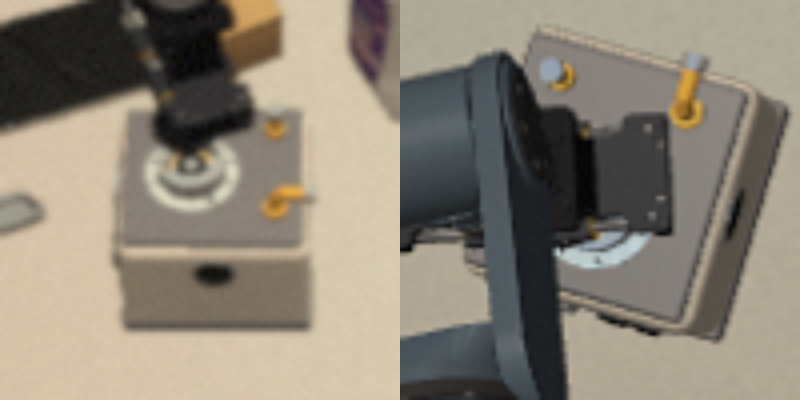

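```bash
python3 -c "
from h import *
p=robot.get_obs()['position']
for n in('side','top'):
    c=robot.camera(n); P,uv=cloud(c)
    for lo,hi in((-.092,-.084),(-.084,-.072),(-.072,-.046)):
        m=(P[:,2]-p[2]>lo)&(P[:,2]-p[2]<hi)&(np.hypot(P[:,0]-p[0],P[:,1]-p[1])<.06); q=(P[m]-p)*1000
        print(n,lo,hi,m.sum()); 
        if m.sum(): print(np.round(np.c_[q,uv[m]][::max(1,m.sum()//25)],0).astype(int).tolist())
"
```

```text
side -0.092 -0.084 4
[[-33, -12, -84, 239, 135], [-24, -21, -88, 242, 137], [5, -32, -85, 250, 137], [-7, -34, -84, 247, 138]]
side -0.084 -0.072 41
[[-31, 12, -79, 238, 129], [-28, 8, -75, 239, 129], [-33, 5, -76, 238, 130], [-29, 6, -79, 239, 130], [-33, 3, -79, 238, 131], [-29, 3, -81, 239, 131], [-19, -6, -73, 242, 131], [-34, -1, -81, 238, 132], [-31, -6, -75, 239, 132], [-27, -6, -77, 240, 132], [-20, -11, -72, 242, 132], [-35, -4, -82, 238, 133], [-32, -9, -77, 239, 133], [-28, -8, -79, 240, 133], [-25, -11, -77, 241, 133], [-21, -11, -78, 242, 133], [-32, -10, -82, 239, 134], [-30, -16, -75, 240, 134], [-26, -16, -77, 241, 134], [-21, -13, -82, 242, 134], [-30, -18, -79, 240, 135], [-27, -19, -78, 241, 135], [-23, -18, -81, 242, 135], [10, -31, -76, 251, 135], [14, -28, -80, 252, 135], [18, -27, -82, 253, 135], [-27, -21, -81, 241, 136], [-24, -23, -81, 242, 136], [-21, -28, -76, 243, 136], [-2, -31, -77, 248, 136], [2, -30, -79, 249, 136], [5, -32, -79, 250, 136], [8, -37, -73, 251, 136], [13, -32, -81, 252, 136], [-21, -28, -82, 243, 137], [-17, -28, -82, 244, 137], [-14, -31, -80, 245, 137], [-10, -29, -83, 246, 137], [-7, -38, -73, 247, 137], [-3, -35, -78, 248, 137], [1, -32, -83, 249, 137]]
side -0.072 -0.046 14
[[-29, -2, -52, 239, 127], [-26, -7, -46, 240, 127], [-22, -8, -46, 241, 127], [-29, -3, -56, 239, 128], [-26, -10, -48, 240, 128], [-22, -6, -55, 241, 128], [-27, -9, -55, 240, 129], [-24, -16, -48, 241, 129], [-27, -7, -63, 240, 130], [-24, -12, -58, 241, 130], [-19, -8, -64, 242, 130], [-27, -9, -66, 240, 131], [-24, -10, -66, 241, 131], [-24, -12, -69, 241, 132]]
top -0.092 -0.084 0
top -0.084 -0.072 10
[[-13, -29, -77, 161, 204], [-13, -31, -77, 162, 204], [-12, -33, -80, 163, 204], [-29, -15, -78, 156, 210], [-29, -17, -81, 157, 210], [-32, 2, -83, 150, 211], [-32, -1, -82, 151, 211], [-32, -5, -76, 152, 211], [-32, -6, -84, 153, 211], [-32, -11, -76, 154, 211]]
top -0.072 -0.046 0
```

Call:
{"api": "send_rows", "payload": {
  "deltas": "-1 -3 8 0 0 0 0;0 0 10 0 0 0 0;0 0 5 0 0 0 0;0 0 2 0 0 0 0;0 0 2 0 0 0 0;0 0 2 0 0 0 0;0 0 0 0 0 0 0",
  "newtons": 40
}}

```text
time: 18.95
position: [0.5384, 0.2397, 0.2862]
tool_rot: [-0.043, 0.999, 0.0, 0.0]
ft_force: [-0.4, 0.9, -0.4]
grip_width: 0.0138
grip_force: 40.0
```

Call:
{"api": "send_rows", "payload": {
  "deltas": "0 0 2 0 0 0 0;0 0 2 0 0 0 0;0 0 1 0 0 0 0;0 0 0 0 0 0 0"
}}

```text
time: 19.45
position: [0.5386, 0.2408, 0.2844]
tool_rot: [-0.043, 0.999, 0.002, 0.002]
ft_force: [-4.5, 2.6, 15.2]
grip_width: 0.0139
grip_force: 40.0
```

Call:
{"api": "send_rows", "payload": {
  "deltas": "0 0 -3 0 0 0 0;2 1.5 0 0 0 0 0;0 0 0 0 0 0 0;0 0 2 0 0 0 0;0 0 1 0 0 0 0;0 0 0 0 0 0 0"
}}

```text
time: 20.2
position: [0.5367, 0.2415, 0.2807]
tool_rot: [-0.043, 0.999, 0.001, 0.001]
ft_force: [1.3, 4.9, 2.5]
grip_width: 0.0141
grip_force: 40.0
```

```bash
python3 -c "
from h import *
go(.537,.243,.28,185)
print(robot.get_obs()['moment'])
"
```

```text
t 20.2 pos [0.5367 0.2415 0.2807] yaw -175.1 q [ 0.23  0.49  1.54  0.    1.11 -1.43] F [1.3 4.9 2.5] grip 0.0141 40.0
shift before turn mm [-0.4  1.5  0.7] turn [ 0.1  0.1 -0.1] shift after turn [-0.4  1.5  0.7]
[ 1.09856145 -0.48406347 -0.06500984]
```

Call:
{"api": "send_rows", "payload": {
  "deltas": "0 1 0 0 0 0 0;0 0 2 0 0 0 0;0 0 1 0 0 0 0;0 0 0 0 0 0 0"
}}

```text
time: 20.7
position: [0.5362, 0.242, 0.2775]
tool_rot: [-0.043, 0.999, 0.001, 0.0]
ft_force: [1.4, 4.4, 2.4]
grip_width: 0.0139
grip_force: 40.0
```

Call:
{"api": "send_rows", "payload": {
  "deltas": "0 0.7 2 0 0 0 0;0 0 1 0 0 0 0;0 0 0 0 0 0 0"
}}

```text
time: 21.08
position: [0.5362, 0.2422, 0.2747]
tool_rot: [-0.043, 0.999, 0.0, 0.0]
ft_force: [3.0, 4.7, 2.7]
grip_width: 0.0137
grip_force: 40.0
```

Call:
{"api": "send_rows", "payload": {
  "deltas": "0 0 2 0 0 0 0;0 0 1 0 0 0 0;0 0 0 0 0 0 0"
}}

```text
time: 21.45
position: [0.5362, 0.2422, 0.2718]
tool_rot: [-0.043, 0.999, 0.0, 0.0]
ft_force: [3.6, 4.0, 3.9]
grip_width: 0.0136
grip_force: 40.0
```

Call:
{"api": "send_rows", "payload": {
  "deltas": "-0.7 0.5 1 0 0 0 0;0 0 1 0 0 0 0;0 0 0 0 0 0 0"
}}

```text
time: 21.82
position: [0.5364, 0.2424, 0.2695]
tool_rot: [-0.043, 0.999, -0.0, -0.0]
ft_force: [2.4, 2.1, 4.5]
grip_width: 0.0136
grip_force: 40.0
```

Call:
{"api": "send_rows", "payload": {
  "deltas": "0 0 1 0 0 0 0;0 0 1 0 0 0 0;0 0 0 0 0 0 0"
}}

```text
time: 22.2
position: [0.5364, 0.2425, 0.2685]
tool_rot: [-0.043, 0.999, -0.0, -0.0]
ft_force: [1.1, -0.6, 9.2]
grip_width: 0.0135
grip_force: 40.0
```

Call:
{"api": "send_rows", "payload": {
  "deltas": "0 0 0.3 0 0 5 0;0 0 0 0 0 5 0;0 0 0 0 0 5 0;0 0 0 0 0 5 0;0 0 0 0 0 0 0",
  "newtons": 55
}}

```text
time: 22.82
position: [0.5368, 0.2433, 0.2685]
tool_rot: [0.131, 0.991, 0.001, 0.001]
ft_force: [2.1, 2.5, 9.1]
grip_width: 0.0136
grip_force: 55.0
```

```bash
python3 -c "
from h import *
go(.537,.243,.268,145)
print(robot.get_obs()['moment'])
"
```

```text
t 22.82 pos [0.5368 0.2433 0.2685] yaw 164.9 q [ 0.24  0.51  1.55  0.    1.08 -1.07] F [2.1 2.5 9.1] grip 0.0136 55.0
shift before turn mm [-0.3 -0.2  0.5] turn [ 0.1  0.  19.9] shift after turn [-0.3 -0.1  0.5]
[ 0.51162155 -0.23940267  0.12011128]
```

Call:
{"api": "send_rows", "payload": {
  "deltas": "0 0 0 0 0 5 0;0 0 0 0 0 5 0;0 0 0 0 0 5 0;0 0 0 0 0 5 0;0 0 0 0 0 0 0;0 0 0 0 0 0 0;0 0 0 0 0 0 0;0 0 0 0 0 0 0"
}}

```text
time: 23.82
position: [0.5367, 0.2431, 0.2685]
tool_rot: [0.301, 0.954, 0.0, 0.0]
ft_force: [1.8, 2.1, 9.7]
grip_width: 0.0138
grip_force: 55.0
```

```bash
python3 -c "
from h import *
go(.537,.243,.268,145)
print(robot.get_obs()['moment'])
c=robot.camera('side');t=robot.camera('top')
o=np.hstack([cv2.resize(c['image'][110:180,210:280],None,fx=5,fy=5),cv2.resize(t['image'][165:235,120:190],None,fx=5,fy=5)])
save('end.png',o)
for n,cc in(('top',t),('side',c)):
    P,uv=cloud(cc); q=P[(P[:,2]>.1)&(P[:,2]<.135)&(np.abs(P[:,0]-.55)<.06)&(np.abs(P[:,1]+.1)<.09)]
    print(len(q),cv2.minAreaRect((q[:,:2]*1000).astype(np.float32)),np.median(q[:,2]))
"
```

```text
t 23.82 pos [0.5367 0.2431 0.2685] yaw 145.0 q [ 0.24  0.51  1.55  0.    1.08 -0.72] F [1.8 2.1 9.7] grip 0.0138 55.0
shift before turn mm [-0.3  0.1  0.5] turn [ 0.1  0.  -0. ] shift after turn [-0.3  0.1  0.5]
[ 0.41736367 -0.19426798  0.13123058]
408 ((558.26416015625, -92.69123840332031), (34.14398193359375, 107.65237426757812), 2.9259562492370605) 0.11654968206220977
251 ((556.0816040039062, -94.63084411621094), (35.90760803222656, 110.47889709472656), 1.251728892326355) 0.11604971463024828
```

View pics/end.png

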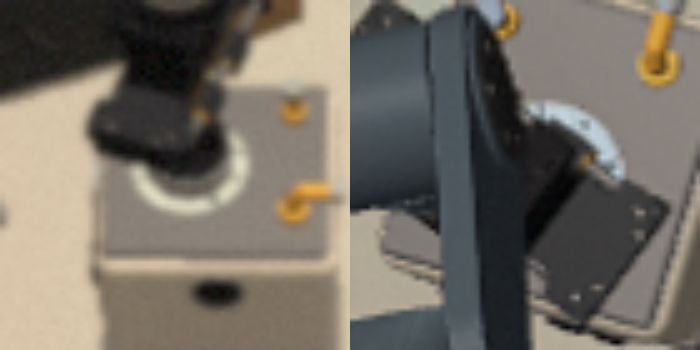

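The picture shows the cap flange on the neck rim with the gripper still holding it, turned about 40° clockwise. The ring pushes back with about 0.13 N m. The thermometer's barrel is where I set it down, level at standing height.

```bash
python3 -c "
from rig import robot
print(robot.hand_in())"
```

```text
the job is handed in; nothing more can be done
None
```

The job is handed in at about 24 s; no verdict came back. I held the thermometer still on the patch for about 2 s, then stood it upright and let go. The cap is pressed into the neck and held about 40° clockwise, well short of the lock.

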